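# Dot the screw positions on a plywood panel

### The job

Mark the screw positions on the plywood panel: with the fingertips, push the wooden caps of the three dot markers down one after another, each fully home, first the round cap, then the square one, then the long narrow bar. Push lightly and straight down, so that no pencil lead snaps and no marker shifts; do not pick up or move the markers, and leave everything else where it is.

Things in the scene. Friction and masses are not known exactly. Their poses are not given: they have to be found in the camera images.
- panel: fixed plywood panel 300 (x) x 320 (y) x 30 mm lying flat on the bench at any yaw within about 23 degrees; origin at the centre of its underside, z up. The markers stand on its top face, 30 mm above the bench, on three of the four places of a 2 x 2 pattern about 140 x 160 mm apart
- round_marker: the round-topped dot marker, standing loose on the panel: aluminium foot 70 x 70 x 20 mm with a round collar 28 mm across up to 26 mm, a steel stem and a dark wooden cap that is a flat round disc 42 mm across, 14 mm thick, its top 64 mm above the panel when up, about 0.5 kg in all; origin at the centre of the foot's underside, z up
- round_top (a point): centre of the top face of the round cap; goes down with it. The cap rides on its stem on a light spring, 1.5 N per mm and 8 mm deep: it gives about 2 mm before the stem starts to move and, once the stem is home, up to 6 mm more, and springs back when let go
- round_plunger (a joint): how far the stem under this cap is pushed down (m): 0 up to 0.002 at the start, 0.014 fully home on its stop (more than 0.010 counts as home). It slides straight down against a steady drag of about 3 N and stays where it is left. The lead snaps above 25 N
- square_marker: the square-topped dot marker, standing loose on the panel: aluminium foot 70 x 70 x 20 mm with a round collar 28 mm across up to 26 mm, a steel stem and a dark wooden cap that is a flat square 32 x 32 mm, 14 mm thick, its top 64 mm above the panel when up, about 0.5 kg in all; origin at the centre of the foot's underside, z up
- square_top (a point): centre of the top face of the square cap; goes down with it. The cap rides on its stem on a light spring, 1.5 N per mm and 8 mm deep: it gives about 2 mm before the stem starts to move and, once the stem is home, up to 6 mm more, and springs back when let go
- square_plunger (a joint): how far the stem under this cap is pushed down (m): 0 up to 0.002 at the start, 0.014 fully home on its stop (more than 0.010 counts as home). It slides straight down against a steady drag of about 3 N and stays where it is left. The lead snaps above 25 N
- bar_marker: the bar-topped dot marker, standing loose on the panel: aluminium foot 70 x 70 x 20 mm with a round collar 28 mm across up to 26 mm, a steel stem and a dark wooden cap that is a narrow bar 66 x 18 mm, long along the marker's x axis, 14 mm thick, its top 64 mm above the panel when up, about 0.5 kg in all; origin at the centre of the foot's underside, z up
- bar_top (a point): centre of the top face of the bar cap; goes down with it. The cap rides on its stem on a light spring, 1.5 N per mm and 8 mm deep: it gives about 2 mm before the stem starts to move and, once the stem is home, up to 6 mm more, and springs back when let go
- bar_plunger (a joint): how far the stem under this cap is pushed down (m): 0 up to 0.002 at the start, 0.014 fully home on its stop (more than 0.010 counts as home). It slides straight down against a steady drag of about 3 N and stays where it is left. The lead snaps above 25 N
- jar: closed glass jar with steel lid, 48 mm across, 58 mm high, loose on the fourth place of the panel; origin at the centre of its underside. A bystander
- dowel: wooden dowel stub 18 mm across, 36 mm high, upright near the middle of the panel, loose; origin at its foot. A bystander
- pencil_block: wooden block 90 x 90 x 85 mm with pencils standing in it up to about 190 mm high, left of the panel; origin under its centre. A bystander
- hammer: hammer 300 mm long lying on the bench right of the panel. A bystander
- screwdriver: red-handled screwdriver lying on the bench left of the panel. A bystander
- glue: white glue bottle 60 mm across, 160 mm high, upright right of the panel; origin under its centre. A bystander
- offcut: loose wooden offcut 120 x 60 x 25 mm lying on the bench far left. A bystander
Mind the look-alikes: they are no part of the job. What is shaped like the bar_marker but orange is not meant. What is shaped like the square_marker but green is not meant.

How it is judged:
On the way, in this order (a step that is already met when the one before it is completed fails the run):
1. the round cap is pushed home (value of joint round_plunger above 0.01 m), for 0.1 s.
2. the square cap is pushed home (value of joint square_plunger above 0.01 m), for 0.1 s.
3. the bar cap is pushed home (value of joint bar_plunger above 0.01 m), for 0.1 s.
At the end, for the whole second after the job is handed in: all three caps are down by more than 10 mm of their 14 mm, each marker stands upright (within 0.1 rad), at rest and within 12 mm of where it stood, and every bystander within 30 mm of its place (value of joint each of round_plunger, square_plunger, bar_plunger above 0.01 m and distance of each of round_marker, square_marker, bar_marker from where it was at the start of the episode below 0.012 m and angle between each of round_marker, square_marker, bar_marker's own z axis and vertical below 0.1 rad and linear speed of each of round_marker, square_marker, bar_marker below 0.02 m/s and distance of each of jar, dowel, pencil_block, hammer, screwdriver, glue, offcut from where it was at the start of the episode below 0.03 m); the robot touches nothing.
It fails at once if a cap is pushed down (over 5 mm) before the one that goes before it is home ((value of joint square_plunger above 0.005 m and not (value of joint round_plunger above 0.01 m)) or (value of joint bar_plunger above 0.005 m and not (value of joint round_plunger above 0.01 m)) or (value of joint bar_plunger above 0.005 m and not (value of joint square_plunger above 0.01 m))).
It fails at once if a marker is hit too hard (over 25 N) (contact force between any of the fingers, the arm and round_marker above 25 N or contact force between any of the fingers, the arm and square_marker above 25 N or contact force between any of the fingers, the arm and bar_marker above 25 N).
It fails at once if a marker is shifted, tipped, lifted or carried (over 12 mm from where it stood, or tilted over 0.2 rad) (distance of any of round_marker, square_marker, bar_marker from where it was at the start of the episode above 0.012 m or angle between any of round_marker, square_marker, bar_marker's own z axis and vertical above 0.2 rad).
It fails at once if a bystander is moved more than 30 mm (distance of any of jar, dowel, pencil_block, hammer, screwdriver, glue, offcut from where it was at the start of the episode above 0.03 m).
It fails at once if the jar, dowel, glue bottle or pencil block is knocked over (angle between any of jar, dowel, glue, pencil_block's own z axis and vertical above 0.5 rad).
It also fails if it takes over 48 s, if anything falls off the work surface, if the arm or the gripper's body presses on something with over 40 N, if the wrist force passes 120 N, or if a joint passes its speed limit or range.

### The arm

A 6-joint arm with a two-finger parallel gripper is mounted at the origin on the work surface. World frame = base frame: x ahead of the robot, y to its left, z up, the work surface at z = 0. Lengths are in m, angles in rad, forces in N, time in s.
With the tool pointing down it reaches from about 0.3 to 0.825 m from the base axis. Payload 5.4 kg.
Tool frame: the origin (TCP) lies at the very end of the fingers, on their centre line; the grasp point (between the pads) lies 19 mm behind it (grasp_offset is the distance from the TCP to the grasp point, in m); z points along the fingers, y is the line along which they close (so a half turn about z gives the same grasp; the last joint's range is limited). The gripper opens to 92 mm and grips with 3 to 60 N. Pads are 20 mm wide; open, the fingers measure 128 mm over their backs; the gripper's body (75 mm by 189 mm) begins 69 mm behind the grasp point.
Start: joints at [-1.315, 0.158, 1.597, -0, 1.386, -0.21], TCP at [0.258, -0.514, 0.215] pointing down, gripper open.
Joint ranges: [-2.91, 2.91], [-0.94, 2.29], [0.18, 2.7], [-1.29, 4.43], [0.17, 2.64], [-3, 3]. Speed limits (rad/s): [2.57, 2.57, 3.14, 3.14, 3.14, 3.14].

### API

Orientations are given as a rotation vector (axis times angle).
In Python, from cell import state, grab_frame, hand_in, grasp_offset gives the robot as it stands.
- The arm moves only by the tool send_rows, never from a script. Its argument "increments" is a list of rows, each a list of 5 numbers: the shift along the tool's x, y, z in mm, then the turn about the tool's z in rad, then the closure, from 0 (fully open) to 1 (shut). In form: [[tx, ty, tz, spin, gripper], ...]. A call has 1 to 5 rows; each row is the pose to reach, as a shift and turn from the pose commanded when the call began, along the tool's axes at that moment; what a row does not reach only later rows make up. A row lasts 1/10 s, in which the tool goes at most 50 mm and 8.59 degrees, less where a joint would pass 70% of its speed; a pose out of reach is approached as far as the arm can. A call with a gripper value outside its range is refused whole. The fingers move at their own pace and stop on an object; "grip_force" is the grip in N (left out, the last holds). Time passes only in rows, so rows that repeat a pose let the fingers close. It gives the time, the measured TCP pose, the force, the opening and the grip force at its end, in the units of the state.
- state(): the state, without advancing time (a new reading comes with each control period).
- grab_frame(name): name is "side" or "top"; returns a dict with "img" (480x640x3 uint8, red, green, blue), "depth" (480x640 float32, m along the optical axis (not along the pixel's ray), 0 where there is no reading), "fx", "fy", "cx", "cy" (pixels), "extrinsics" (4x4, takes a point from camera to world coordinates). Camera axes: x right, y down, z forward; pixel columns grow to the right and rows downward; lengths in m; the calibration is good to about 2 mm. A picture is of the moment at which its call begins.
- hand_in(): hands the job in; it is judged then, once.
The state is a dict: "time": time; "q": joint angles; "joint_velocities": joint speeds; "joint_efforts": joint torques, N m; "tool_pos": TCP position; "eef_rot": TCP orientation; "force": force on the tool from outside, world axes, zero at the start; "wrist_torque": the same for the moment, N m; "width": finger opening in m; "grasp_force": force on a finger pad.
Only numpy, scipy, OpenCV 4.12 (cv2) and the standard library are available. Lean on these libraries where they do the work, as an engineer would, in place of code of your own. Each camera call takes 0.05 s, during which the arm holds its last target. There are 200 camera calls.

## Working session

There is one attempt and no reset: what is moved stays moved. The work goes in short steps, Python scripts to look and compute and a tool call to move; the robot and the scene stay as the last step left them, time stands still between calls to the robot, and variables do not carry over. Pictures are saved under pics/ and viewed, at most 10 in all, crops included, and the job is handed in when it is done.

Besides the shell and the picture viewer there is one more tool, called after "Emit:" as name(argument=value, ...), one argument or row to a line, values as JSON. send_rows: Moves the arm, as the interface text tells. Its arguments: {"type":"object","properties":{"increments":{"type":"array","items":{"type":"array","items":{"type":"number"}}},"grip_force":{"type":"number"}},"required":["increments"]}

```bash
mkdir -p pics; python3 - <<'E'
from cell import state, grab_frame, grasp_offset
import cv2,numpy as np,pickle
s=state();print({k:np.round(v,3) for k,v in s.items()})
for n in("top","side"):
    f=grab_frame(n);pickle.dump(f,open(n+'.pkl','wb'))
    cv2.imwrite(f'pics/{n}.png',f['img'][...,::-1]);print(n,f['fx'],f['cx'],f['cy'],np.round(f['extrinsics'],3).tolist())
E
```

```text
{'time': np.float64(0.0), 'q': array([-1.315,  0.159,  1.598,  0.   ,  1.386, -0.21 ]), 'joint_velocities': array([-0.001, -0.001, -0.   , -0.001,  0.001, -0.001]), 'joint_efforts': array([ 0.0000e+00, -3.8557e+01, -3.2211e+01,  7.0000e-02,  3.8000e-02,
       -0.0000e+00]), 'tool_pos': array([ 0.258, -0.513,  0.214]), 'eef_rot': array([-3.055, -0.725,  0.   ]), 'force': array([0.376, 0.354, 0.396]), 'wrist_torque': array([0.005, 0.026, 0.043]), 'grasp_force': np.float64(0.0), 'width': np.float64(0.092)}
top 606.6431452219949 328.75823524165054 235.0584453957363 [[0.003, -0.978, 0.207, 0.161], [-1.0, -0.002, 0.007, -0.0], [-0.006, -0.207, -0.978, 1.684], [0.0, 0.0, 0.0, 1.0]]
side 534.0191541122645 316.60740410985005 246.22180103238887 [[0.935, -0.26, 0.241, 0.091], [-0.354, -0.691, 0.63, -1.049], [0.003, -0.675, -0.738, 1.321], [0.0, 0.0, 0.0, 1.0]]
```

View pics/top.png

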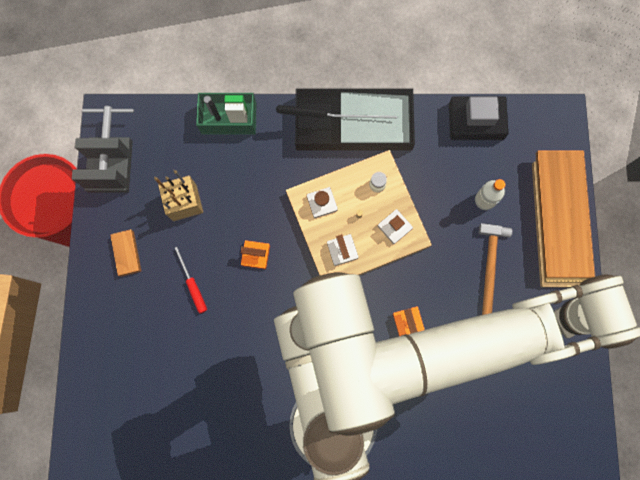

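View pics/side.png

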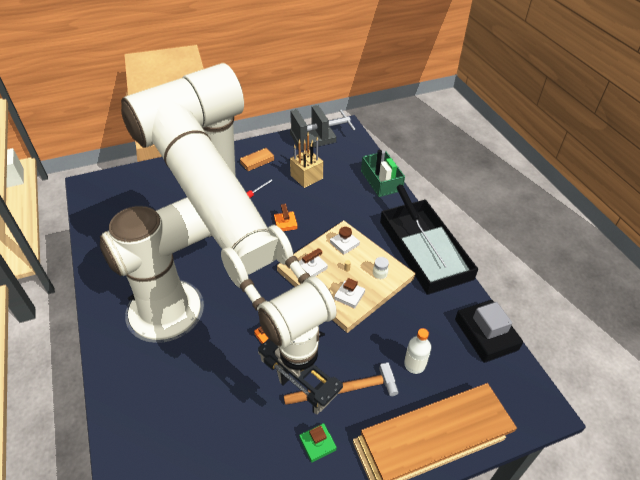

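Top view: the three white-footed markers with dark caps stand on the panel, round at (321,198), square at (396,223) and bar at (343,247). The look-alikes are off the panel: orange bars at (255,254) and (408,321), and the green square, which is seen only in the side view at (318,440). In the side view the real caps are at about (346,233), (351,285) and (313,256). I'll segment the caps and triangulate them.

```bash
cat > h.py <<'E'
import cv2,numpy as np
def ray(f,u,v):
    E=f['extrinsics'];d=E[:3,:3]@np.array([(u-f['cx'])/f['fx'],(v-f['cy'])/f['fy'],1]);return E[:3,3],d
def onplane(f,u,v,z):
    o,d=ray(f,u,v);return o+d*(z-o[2])/d[2]
def tri(r1,r2):
    (a,d),(b,e)=r1,r2;t=np.linalg.lstsq(np.c_[d,-e],b-a,rcond=None)[0]
    p,q=a+t[0]*d,b+t[1]*e;return (p+q)/2,np.linalg.norm(p-q)
def caps(f,seeds,r=22):
    hsv=cv2.cvtColor(f['img'],cv2.COLOR_RGB2HSV);rgb=f['img'].astype(int)
    m=((rgb[...,0]<135)&(rgb[...,0]-rgb[...,2]>18)&(hsv[...,1]>85)).astype(np.uint8)
    n,lab,st,c=cv2.connectedComponentsWithStats(m,connectivity=4)
    out={}
    for k,(u,v) in seeds.items():
        i=min((i for i in range(1,n) if st[i,4]>15),key=lambda i:np.hypot(*(c[i]-(u,v))))
        out[k]=(c[i],st[i],lab==i)
    return out
E
python3 - <<'E'
import pickle,cv2,numpy as np
from h import *
T=pickle.load(open('top.pkl','rb'));S=pickle.load(open('side.pkl','rb'))
ct=caps(T,dict(round=(321,198),square=(396,223),bar=(343,247)))
cs=caps(S,dict(round=(346,233),square=(351,285),bar=(313,256)))
for k in ct:
    p,g=tri(ray(T,*ct[k][0]),ray(S,*cs[k][0]))
    print(k,ct[k][0].round(1),ct[k][1],cs[k][0].round(1),cs[k][1],'tri',p.round(4),'gap',g.round(4),'top@94',onplane(T,*ct[k][0],.094).round(4),'side@94',onplane(S,*cs[k][0],.094).round(4))
    # depth-based: points near cap top in both views
    for n,f,c in(('T',T,ct),('S',S,cs)):
        v,u=np.nonzero(c[k][2]);z=f['depth'][v,u];P=np.c_[(u-f['cx'])/f['fx']*z,(v-f['cy'])/f['fy']*z,z]@f['extrinsics'][:3,:3].T+f['extrinsics'][:3,3]
        t=P[P[:,2]>np.percentile(P[:,2],60)-.006]
        print('  ',n,np.percentile(P[:,2],[10,50,90]).round(4),'topface mean',t.mean(0).round(4),len(t), 'ext',np.ptp(t,0).round(3))
    if k=='bar':
        v,u=np.nonzero(ct[k][2]);X=np.array([onplane(T,a,b,.094)[:2] for a,b in zip(u,v)]);w,V=np.linalg.eigh(np.cov(X.T));print('bar axis',np.degrees(np.arctan2(V[1,1],V[0,1])))
for n,uv in dict(jar=(378,179),dowel=(358,217),pencil=(178,185),glue=(494,190)).items(): print(n,onplane(T,*uv,.09).round(3))
a=T['img'][150:280,275:445];b=S['img'][210:320,270:420]
for f,c in((T,ct),(S,cs)):
    for k in c: cv2.drawContours(f['img'],cv2.findContours(c[k][2].astype(np.uint8),0,1)[0],-1,(0,255,255),1)
o=np.vstack([cv2.resize(a,(400,300),interpolation=0),cv2.resize(b,(400,300),interpolation=0)])
cv2.imwrite('pics/crop.png',o[...,::-1])
E
```

```text
round [321.4 198. ] [315 191  14  15 151] [345.  232.1] [339 227  13  11 108] tri [0.6011 0.0314 0.0853] gap 0.0007 top@94 [0.5991 0.0312 0.094 ] side@94 [0.5971 0.0238 0.094 ]
   T [0.0867 0.0921 0.0971] topface mean [0.5998 0.031  0.0928] 133 ext [0.04  0.036 0.014]
   S [0.0852 0.0898 0.0939] topface mean [0.599  0.0282 0.0905] 98 ext [0.042 0.044 0.013]
square [339.2 238.4] [337 236   6   7  21] [351.4 282.3] [347 279  10   8  42] tri [ 0.567  -0.0273 -0.1041] gap 0.0784 top@94 [ 0.4872 -0.017   0.094 ] side@94 [ 0.5356 -0.1716  0.094 ]
   T [0.0888 0.0939 0.0976] topface mean [ 0.4867 -0.0174  0.0942] 19 ext [0.017 0.013 0.012]
   S [0.0879 0.0912 0.095 ] topface mean [ 0.5361 -0.1695  0.0917] 38 ext [0.026 0.03  0.01 ]
bar [339.2 238.4] [337 236   6   7  21] [311.6 255.7] [302 249  20  14  99] tri [ 0.4799 -0.016   0.0742] gap 0.0223 top@94 [ 0.4872 -0.017   0.094 ] side@94 [ 0.4624 -0.033   0.094 ]
   T [0.0888 0.0939 0.0976] topface mean [ 0.4867 -0.0174  0.0942] 19 ext [0.017 0.013 0.012]
   S [0.0838 0.0901 0.0941] topface mean [ 0.4595 -0.0409  0.1058] 81 ext [0.405 1.037 1.236]
bar axis -156.26245699950806
jar [ 0.654 -0.123  0.09 ]
dowel [ 0.547 -0.068  0.09 ]
pencil [0.637 0.424 0.09 ]
glue [ 0.623 -0.439  0.09 ]
```

View pics/crop.png

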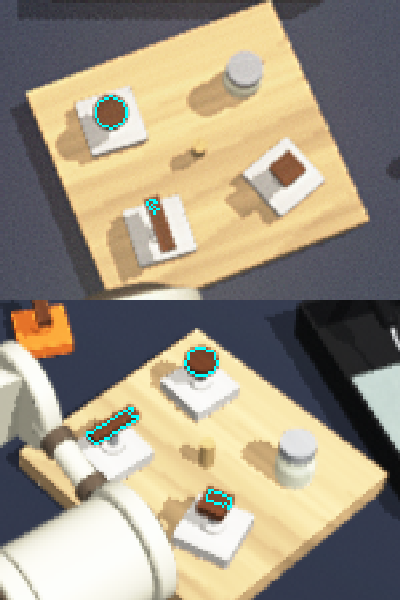

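The crop confirms the three dark caps on white feet: round at upper left, square at right, bar at lower left. The brown mask is too strict for square and bar, so I'll loosen it.

```bash
sed -i 's/m=((rgb.*/m=((rgb[...,0]-rgb[...,2]>18)\&(hsv[...,1]>75)\&(rgb[...,1]<105)\&(rgb[...,0]<175)).astype(np.uint8)/' h.py
python3 - <<'E'
import pickle,cv2,numpy as np
from h import *
T=pickle.load(open('top.pkl','rb'));S=pickle.load(open('side.pkl','rb'))
print(T['img'][223,396],T['img'][247,343],T['img'][250,344])
ct=caps(T,dict(round=(321,198),square=(396,223),bar=(343,247)))
cs=caps(S,dict(round=(346,233),square=(351,285),bar=(313,256)))
for k in ct:
    p,g=tri(ray(T,*ct[k][0]),ray(S,*cs[k][0]))
    print(k,ct[k][0].round(1),ct[k][1],cs[k][0].round(1),cs[k][1],'tri',p.round(4),'gap',g.round(4),'top@92',onplane(T,*ct[k][0],.092).round(4),'side@88',onplane(S,*cs[k][0],.088).round(4))
    for n,f,c in(('T',T,ct),('S',S,cs)):
        v,u=np.nonzero(c[k][2]);z=f['depth'][v,u];P=np.c_[(u-f['cx'])/f['fx']*z,(v-f['cy'])/f['fy']*z,z]@f['extrinsics'][:3,:3].T+f['extrinsics'][:3,3]
        P=P[z>0];print('  ',n,np.percentile(P[:,2],[10,50,90]).round(4),'med',np.median(P,0).round(4))
    v,u=np.nonzero(ct[k][2]);X=np.array([onplane(T,a,b,.094)[:2] for a,b in zip(u,v)],np.float32)*1000;print('  rect',cv2.minAreaRect(X))
E
```

```text
[137  86  57] [129  87  56] [135  93  66]
round [321.4 198. ] [315 191  14  15 159] [345. 232.] [339 227  13  11 111] tri [0.6011 0.0314 0.0856] gap 0.0006 top@92 [0.5996 0.0312 0.092 ] side@88 [0.5998 0.0293 0.088 ]
   T [0.0868 0.0921 0.0972] med [0.5994 0.0322 0.0921]
   S [0.0852 0.0898 0.094 ] med [0.5987 0.0273 0.0898]
  rect ((599.2023315429688, 30.979412078857422), (37.4011344909668, 37.02724838256836), 44.308189392089844)
square [396.3 222.7] [390 216  14  14 118] [350.1 284.4] [343 279  14  12 110] tri [ 0.5321 -0.1713  0.0858] gap 0.0008 top@92 [ 0.5311 -0.1707  0.092 ] side@88 [ 0.5309 -0.1729  0.088 ]
   T [0.0885 0.0927 0.0977] med [ 0.5313 -0.1704  0.0927]
   S [0.0848 0.0906 0.0947] med [ 0.53   -0.1747  0.0906]
  rect ((531.0278930664062, -169.95530700683594), (28.732393264770508, 29.204769134521484), 43.60826873779297)
bar [342.4 246.3] [337 235  12  24 125] [311.7 255.4] [302 249  20  14 126] tri [ 0.4662 -0.0256  0.0866] gap 0.0017 top@92 [ 0.4661 -0.0256  0.092 ] side@88 [ 0.4649 -0.0268  0.088 ]
   T [0.0882 0.0933 0.0982] med [ 0.4668 -0.0246  0.0933]
   S [0.0843 0.0904 0.0942] med [ 0.4643 -0.0286  0.0904]
  rect ((465.57373046875, -25.30160903930664), (62.66869354248047, 14.36383056640625), 18.011125564575195)
```

Emit:
send_rows(
  increments=[
    [38,-23,0,0,1],
    [77,-46,0,0,1],
    [115,-70,0,0,1],
    [154,-93,0,0,1],
    [192,-116,0,0,1],
  ],
  grip_force=5,
)

```text
time: 0.6
tool_pos: [0.3782, -0.322, 0.2142]
eef_rot: [-3.056, -0.724, 0.0]
force: [1.3, 0.2, -0.6]
width: 0.0541
grasp_force: 0.0
```

Emit:
send_rows(
  increments=[
    [38,-23,0,0,1],
    [77,-46,0,0,1],
    [115,-70,0,0,1],
    [154,-93,0,0,1],
    [192,-116,0,0,1],
  ],
)

```text
time: 1.1
tool_pos: [0.4976, -0.132, 0.2143]
eef_rot: [-3.057, -0.725, 0.0]
force: [-0.0, 1.2, 0.6]
width: 0.0141
grasp_force: 0.0
```

Emit:
send_rows(
  increments=[
    [38,-23,0,0,1],
    [77,-46,10,0,1],
    [115,-70,25,0,1],
    [154,-93,40,0,1],
    [164,-100,60,0,1],
  ],
)

```text
time: 1.6
tool_pos: [0.6004, 0.0327, 0.1542]
eef_rot: [-3.055, -0.731, -0.003]
force: [0.2, -0.7, 0.3]
width: 0.0007
grasp_force: 0.0
```

```bash
cat > go.py <<'E'
import sys,numpy as np
from cell import state
from scipy.spatial.transform import Rotation as R
s=state();g=np.array(eval(sys.argv[1]));M=R.from_rotvec(s['eef_rot']).as_matrix()
print('t',s['time'],'pos',s['tool_pos'].round(4),'F',s['force'].round(2),'w',s['width'],'tool delta mm',(M.T@(g-s['tool_pos'])*1000).round(1),'\n',M.round(3))
E
python3 go.py "(.599,.031,.105)"
```

```text
t 1.6 pos [0.6004 0.0327 0.1542] F [ 0.18 -0.68  0.27] w 0.0007090068133607068 tool delta mm [-2.1  0.9 49.2] 
 [[ 0.892  0.452  0.002]
 [ 0.452 -0.892  0.001]
 [ 0.002 -0.    -1.   ]]
```

Emit:
send_rows(
  increments=[
    [-2,1,15,0,1],
    [-2,1,30,0,1],
    [-2,1,45,0,1],
    [-2,1,54,0,1],
    [-2,1,54,0,1],
  ],
)

```text
time: 2.1
tool_pos: [0.5961, 0.0265, 0.099]
eef_rot: [-3.056, -0.723, 0.004]
force: [-0.8, 0.7, 0.6]
width: 0.0006
grasp_force: 0.0
```

```bash
python3 go.py "(.599,.031,.076)"; python3 - <<'E'
from cell import grab_frame
import cv2
f=grab_frame('side');cv2.imwrite('pics/c2.png',cv2.resize(f['img'][190:310,260:420],(800,600))[...,::-1])
E
```

```text
t 2.1 pos [0.5961 0.0265 0.099 ] F [-0.76  0.73  0.62] w 0.0006331204033691673 tool delta mm [ 4.6 -2.7 23. ] 
 [[ 0.894  0.448 -0.003]
 [ 0.448 -0.894  0.   ]
 [-0.002 -0.002 -1.   ]]
```

View pics/c2.png

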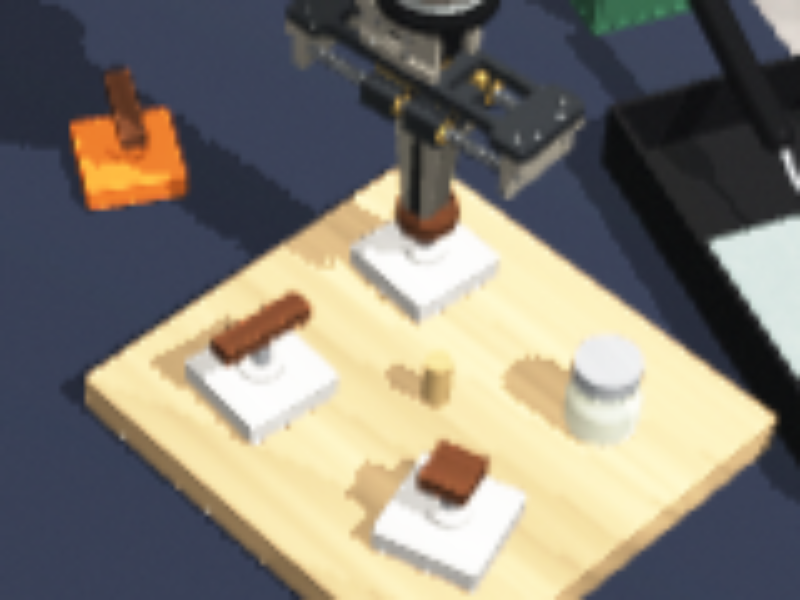

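The closed fingers stand just above the round cap, at (430,205) in the crop. I'll centre them by about 5 mm and then push slowly.

Emit:
send_rows(
  increments=[
    [4,-3,0,0,1],
    [4,-3,0,0,1],
    [4,-3,0,0,1],
  ],
)

```text
time: 2.45
tool_pos: [0.6002, 0.0318, 0.1014]
eef_rot: [3.056, 0.725, 0.002]
force: [0.5, -0.4, 0.3]
width: 0.0006
grasp_force: 0.0
```

Emit:
send_rows(
  increments=[
    [0,0,2,0,1],
    [0,0,4,0,1],
    [0,0,6,0,1],
    [0,0,8,0,1],
    [0,0,10,0,1],
  ],
)

```text
time: 2.95
tool_pos: [0.5996, 0.0317, 0.0906]
eef_rot: [-3.057, -0.725, 0.0]
force: [-0.8, -0.4, 2.6]
width: 0.0005
grasp_force: 1.3
```

Emit:
send_rows(
  increments=[
    [0,0,2,0,1],
    [0,0,4,0,1],
    [0,0,6,0,1],
    [0,0,7,0,1],
    [0,0,8,0,1],
  ],
)

```text
time: 3.45
tool_pos: [0.5996, 0.0317, 0.0826]
eef_rot: [3.057, 0.725, -0.0]
force: [-1.4, -0.6, 3.3]
width: 0.0007
grasp_force: 1.2
```

Emit:
send_rows(
  increments=[
    [0,0,2,0,1],
    [0,0,4,0,1],
    [0,0,5,0,1],
    [0,0,6,0,1],
    [0,0,6,0,1],
  ],
)

```text
time: 3.95
tool_pos: [0.5997, 0.0317, 0.0768]
eef_rot: [3.057, 0.725, 0.0]
force: [-1.1, -1.0, 5.4]
width: 0.0003
grasp_force: 2.5
```

Emit:
send_rows(
  increments=[
    [0,0,1,0,1],
    [0,0,1,0,1],
    [0,0,1,0,1],
  ],
)

```text
time: 4.25
tool_pos: [0.5998, 0.0317, 0.0761]
eef_rot: [3.057, 0.725, 0.0]
force: [-3.0, -0.2, 6.4]
width: 0.0
grasp_force: 3.0
```

The force rises above the 3 N drag at z 0.076, so the round cap is home. Next I lift and move to the square cap.

Emit:
send_rows(
  increments=[
    [0,0,-8,0,1],
    [0,0,-25,0,1],
    [0,0,-50,0,1],
    [-20,20,-50,0,1],
    [-50,50,-50,0,1],
  ],
)

```text
time: 4.75
tool_pos: [0.5783, -0.0349, 0.1268]
eef_rot: [3.055, 0.73, 0.004]
force: [0.3, -1.0, 0.3]
width: 0.0005
grasp_force: 0.0
```

Emit:
send_rows(
  increments=[
    [-30,30,0,0,1],
    [-60,60,0,0,1],
    [-90,88,0,0,1],
    [-102,100,0,0,1],
    [-102,100,0,0,1],
  ],
)

```text
time: 5.25
tool_pos: [0.5306, -0.1727, 0.1257]
eef_rot: [3.058, 0.719, 0.0]
force: [-0.5, 1.0, 0.3]
width: 0.0003
grasp_force: 0.0
```

```bash
python3 - <<'E'
import cv2,numpy as np
from cell import grab_frame
f=grab_frame('side');cv2.imwrite('pics/c3.png',cv2.resize(f['img'][190:310,260:420],(800,600))[...,::-1])
E
python3 go.py "(.531,-.1705,.100)"
```

```text
t 5.3 pos [ 0.5311 -0.1711  0.1256] F [ 0.24  0.79 -1.23] w 0.000966169029646298 tool delta mm [ 0.2 -0.6 25.6] 
 [[ 0.894  0.447  0.   ]
 [ 0.447 -0.894  0.   ]
 [ 0.    -0.    -1.   ]]
```

View pics/c3.png

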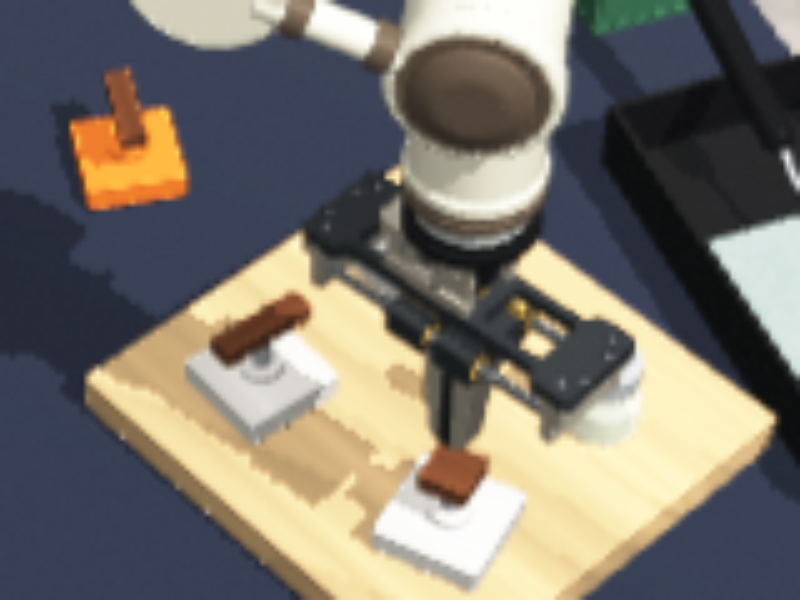

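The fingertips at (455,440) hang about 30 mm above the square cap at (455,473), with nothing in the way. I'll push the square.

Emit:
send_rows(
  increments=[
    [0,0,10,0,1],
    [0,0,20,0,1],
    [0,0,26,0,1],
    [0,0,26,0,1],
  ],
)

```text
time: 5.7
tool_pos: [0.5303, -0.1692, 0.0977]
eef_rot: [-3.054, -0.726, 0.004]
force: [0.0, 1.1, 0.1]
width: 0.0007
grasp_force: 0.0
```

Emit:
send_rows(
  increments=[
    [0,0,2,0,1],
    [0,0,4,0,1],
    [0,0,6,0,1],
    [0,0,8,0,1],
    [0,0,10,0,1],
  ],
)

```text
time: 6.2
tool_pos: [0.5315, -0.1707, 0.09]
eef_rot: [3.056, 0.725, 0.001]
force: [-0.8, 0.6, 2.0]
width: 0.0005
grasp_force: 1.3
```

Emit:
send_rows(
  increments=[
    [0,0,2,0,1],
    [0,0,4,0,1],
    [0,0,6,0,1],
    [0,0,8,0,1],
    [0,0,10,0,1],
  ],
)

```text
time: 6.7
tool_pos: [0.5314, -0.1707, 0.0796]
eef_rot: [3.056, 0.725, 0.001]
force: [-0.1, 0.7, 2.2]
width: 0.0006
grasp_force: 1.3
```

Emit:
send_rows(
  increments=[
    [0,0,2,0,1],
    [0,0,4,0,1],
    [0,0,4,0,1],
    [0,0,4,0,1],
  ],
)

```text
time: 7.1
tool_pos: [0.5315, -0.1707, 0.0761]
eef_rot: [3.056, 0.725, 0.001]
force: [-0.2, 0.2, 6.7]
width: 0.0005
grasp_force: 3.0
```

The square cap is home. Next, the bar.

Emit:
send_rows(
  increments=[
    [0,0,-8,0,1],
    [0,0,-25,0,1],
    [0,0,-50,0,1],
    [1,-20,-50,0,1],
    [2,-55,-50,0,1],
  ],
)

```text
time: 7.6
tool_pos: [0.5088, -0.1216, 0.1266]
eef_rot: [3.056, 0.721, 0.002]
force: [-0.2, 0.7, -0.8]
width: 0.0004
grasp_force: 0.0
```

Emit:
send_rows(
  increments=[
    [2,-35,0,0,1],
    [3,-70,0,0,1],
    [4,-96,0,0,1],
    [4,-104,0,0,1],
    [4,-104,0,0,1],
  ],
)

```text
time: 8.1
tool_pos: [0.4647, -0.0253, 0.1254]
eef_rot: [-3.056, -0.727, 0.001]
force: [0.7, -0.8, 0.9]
width: 0.0004
grasp_force: 0.0
```

Emit:
send_rows(
  increments=[
    [0,0,8,0,1],
    [0,0,16,0,1],
    [0,0,22,0,1],
    [0,0,26,0,1],
    [0,0,26,0,1],
  ],
)

```text
time: 8.6
tool_pos: [0.4646, -0.026, 0.0986]
eef_rot: [-3.056, -0.724, 0.003]
force: [-0.3, 0.6, 0.2]
width: 0.0007
grasp_force: 0.0
```

```bash
python3 - <<'E'
import cv2,numpy as np
from cell import grab_frame
f=grab_frame('side');cv2.imwrite('pics/c4.png',cv2.resize(f['img'][190:310,260:420],(800,600))[...,::-1])
E
python3 go.py "(.4657,-.0255,.100)"
```

```text
t 8.65 pos [ 0.4649 -0.026   0.0991] F [-0.45  0.57 -0.16] w 0.0005514429638777957 tool delta mm [ 0.9 -0.1 -0.9] 
 [[ 0.894  0.449 -0.001]
 [ 0.449 -0.894  0.   ]
 [-0.001 -0.001 -1.   ]]
```

View pics/c4.png

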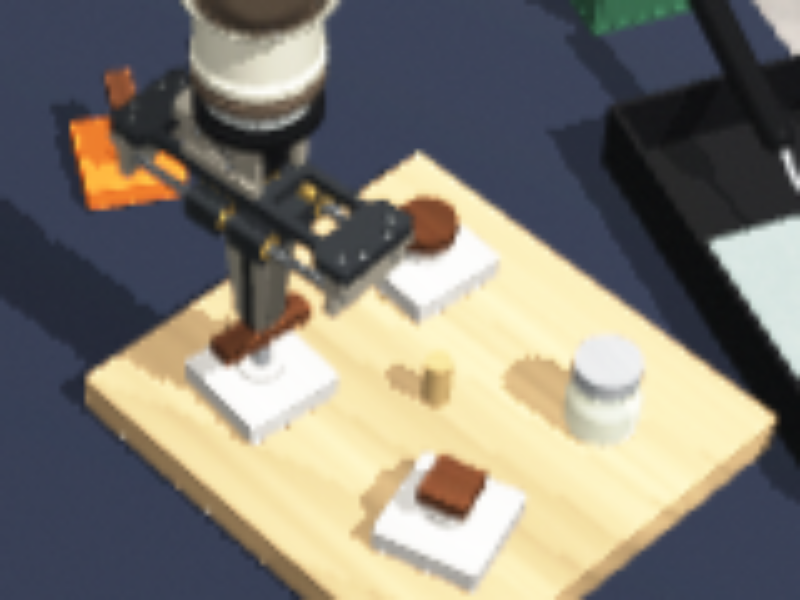

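The round cap (430,225) and square cap (452,487) are down and their feet haven't moved. The fingers are over the middle of the bar at (262,325), so I'll push it.

Emit:
send_rows(
  increments=[
    [0,0,2,0,1],
    [0,0,4,0,1],
    [0,0,6,0,1],
    [0,0,8,0,1],
    [0,0,10,0,1],
  ],
)

```text
time: 9.15
tool_pos: [0.4653, -0.0259, 0.0898]
eef_rot: [3.057, 0.725, 0.0]
force: [-1.2, -0.4, 2.2]
width: 0.0003
grasp_force: 1.3
```

Emit:
send_rows(
  increments=[
    [0,0,2,0,1],
    [0,0,4,0,1],
    [0,0,6,0,1],
    [0,0,8,0,1],
    [0,0,10,0,1],
  ],
)

```text
time: 9.65
tool_pos: [0.4653, -0.0259, 0.0795]
eef_rot: [3.057, 0.725, 0.0]
force: [-0.5, 0.8, 2.9]
width: 0.0004
grasp_force: 1.3
```

Emit:
send_rows(
  increments=[
    [0,0,2,0,1],
    [0,0,4,0,1],
    [0,0,4,0,1],
    [0,0,4,0,1],
  ],
)

```text
time: 10.05
tool_pos: [0.4654, -0.0259, 0.076]
eef_rot: [3.057, 0.725, 0.001]
force: [-1.9, 0.3, 5.5]
width: 0.0007
grasp_force: 3.1
```

Emit:
send_rows(
  increments=[
    [0,0,-8,0,1],
    [0,0,-25,0,1],
    [0,0,-60,0,1],
    [0,0,-100,0,1],
    [0,0,-140,0,1],
  ],
)

```text
time: 10.55
tool_pos: [0.4642, -0.0256, 0.2166]
eef_rot: [-3.056, -0.725, 0.002]
force: [0.0, -0.9, 0.0]
width: 0.0005
grasp_force: 0.0
```

Emit:
send_rows(
  increments=[
    [-20,20,0,0,1],
    [-60,50,0,0,1],
    [-90,80,0,0,1],
    [-90,80,0,0,1],
    [-90,80,0,0,1],
  ],
)

```text
time: 11.05
tool_pos: [0.4202, -0.138, 0.2154]
eef_rot: [-3.057, -0.721, 0.0]
force: [-1.1, -0.1, -0.7]
width: 0.0005
grasp_force: 0.0
```

```bash
python3 - <<'E'
import cv2,numpy as np
from cell import grab_frame
a=grab_frame('side')['img'][190:330,250:430];b=grab_frame('top')['img'][140:280,270:450]
cv2.imwrite('pics/c5.png',np.hstack([cv2.resize(i,(400,311)) for i in(a,b)])[...,::-1])
E
```

```text
(no output)
```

View pics/c5.png

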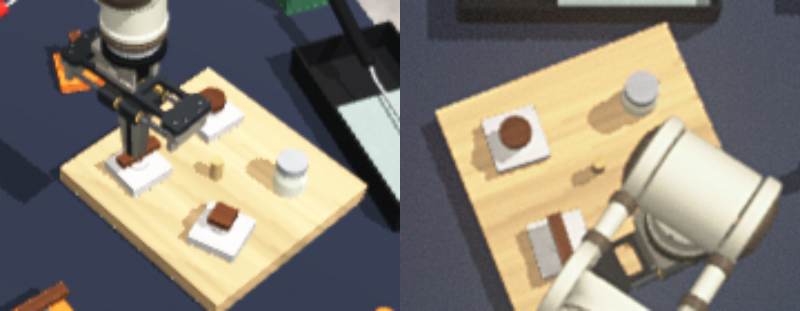

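All three caps are down, with the bar at (140,155) in the left half. The markers, jar and dowel are where they were, and the gripper is clear. Handing in.

```bash
python3 -c "
from cell import hand_in
print(hand_in())"
```

```text
the job is handed in; nothing more can be done
None
```

I pushed the round, square and bar caps fully home in that order, with under 7 N measured at the end of each push; no marker or bystander visibly moved, and the job is handed in (it returned no verdict).

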